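# Close up the topping station

## Task

Close up the topping station after service: push the blue drawer fully home with the spice jars left standing in it, and push the red sliding cover all the way to the left over the open steel pans until it meets its end stop. Do it smoothly with the fingertips from outside, in either order: nothing is to be picked up, do not slam either part, keep the fingers out of the drawer and off the jars, and leave everything else on the counter standing where it is.

Things in the scene. Friction and masses are not known exactly. Their poses are not given: they have to be found in the camera images.
- well: Fixed stainless topping well, 130 deep (x), 250 wide (y), 100 high, left or right of the drawer unit. Origin: middle of its FRONT lower edge; x to its back, y to its left. Left half: open, two pans with rims 95 up. Right half: flat deck, 100 up. Guide strips 5 wide, up to 110, along front and back edges; an end stop as high at the left edge; right end open.
- cover (a joint): Red sliding cover of the topping well, a closed block 116 x 116, from 102 to 136 above the counter (plus a 4 mm panel on top). Value in m: 0 = fully shut against the left end stop, over the pans; grows as it moves to the well's right (-y), at most 0.12 (over the deck). Moving it takes about 2 N, plus 8 N per m/s; it stays where left. Too wide to grasp.
- cover_side (a point): Middle of the cover's right-hand (-y) side face, 119 above the counter; moves with the cover. The face is 34 high and 116 long. Push here towards the well's +y. Its axes are parallel to the well's.
- unit: Drawer unit, a fixed stainless casing 190 deep (x) by 200 wide (y) by 100 high. Origin: middle of its FRONT lower edge, on the counter; own x points to its back, own y to its left, z up. A shaker stands on its top towards the back.
- drawer (a joint): Blue-fronted drawer of the unit. Value in m: 0 = fully shut with the front panel against the casing; grows as it comes out along the unit's -x, at most 0.115. Behind the front is a white open tray, 150 deep, 172 wide, walls 4 thick, floor 20 and wall tops 66 above the counter: no fingers in there. Moving it takes about 2 N, plus 8 N per m/s; it stays where it is left.
- drawer_face (a point): Middle of the outer face of the blue drawer front, 51 above the counter; moves with the drawer. The front panel is a flat plate without handle, 184 wide, 12 thick, from 13 to 89 above the counter; when shut its outer face stands 12 in front of the casing. Push here towards the unit's +x. Its axes are parallel to the unit's.
- jar_yellow: White spice jar with yellow lid, 38 diameter, 48 high, 90 g or so, standing loose in the drawer close behind its front. Origin: centre of its underside.
- jar_green: The same with a green lid.
- shaker: Metal shaker, 44 diameter, 70 high, standing loose on top of the drawer unit (100 above the counter), towards its back. Origin: centre of its underside.
- squeeze_bottle: Yellow squeeze bottle with white nozzle, 54 diameter, 175 high, standing loose on the counter in front, near the middle. Origin: centre of its underside.
- tub: White round tub with red lid, 90 diameter, 100 high, loose on the counter, at the front left or right. Origin: centre of its underside.
- bowl: Small steel bowl, 110 diameter, 50 high, loose on the counter, at the front left or right. Origin: centre of its underside.

How it is judged:
By the outcome, as a careful person would: the job done as asked, in the order asked, and still so for the second after the job is handed in, with the robot touching nothing.
It also fails if it takes over 54 s, if anything falls off the work surface, if the arm or the gripper's body presses on something with over 40 N, if the wrist force passes 120 N, or if a joint passes its speed limit or range.

## Robot

A 7-joint arm with a two-finger parallel gripper is mounted at the origin on the work surface. World frame = base frame: x ahead of the robot, y to its left, z up, the work surface at z = 0. Lengths are in m, angles in degrees, forces in N, time in s.
With the tool pointing down it reaches from about 0.425 to 0.925 m from the base axis. Payload 6.8 kg.
Tool frame: the origin (TCP) lies midway between the tips of the shut fingers; the grasp point (between the pads) lies behind it (env.hold_point_z is the z of the grasp point in the tool frame, in m); z points along the fingers, y is the direction in which the jaws open and shut (so a half turn about z gives the same grasp; the last joint's range is limited). The gripper opens to 85 mm and grips with 20 to 120 N. Pads are 22 mm wide; open, the fingers measure 114 mm over their backs; the gripper's body (76 mm by 85 mm) begins 54 mm behind the grasp point. The pads swing forward as they close: fully open they stand 13 mm farther back than shut.
Start: joints at [66.114, 27.33, 1.283, 89.118, -0.659, 63.558, -4.761], TCP at [0.205, -0.643, 0.231] pointing down, gripper open.
Joint ranges: [-169.35, 169.35], [-19.33, 120.38], [-80.79, 83.38], [13.8, 139.57], [-78.32, 258.32], [9.67, 109.79], [-169.56, 169.56]. Speed limits (degrees/s): [136.94, 136.94, 180, 180, 180, 180, 180].

## Interface

Orientations are given as a 3x3 rotation matrix whose columns are the frame's x, y, z axes.
In Python, from rig import env gives the robot as it stands.
- The arm moves only by the tool drive_tool, never from a script. Its arguments are lists of equal length, an entry for each row: "claw": the closure, from -1 (fully open) to 1 (shut), so that 0 is half open; "linear": the shift along the tool's x, y, z in m, a list of three; "turn": the turn, a rotation vector about the tool's x, y, z in rad, a list of three. In form: {"claw": [claw, ...], "linear": [[x, y, z], ...], "turn": [[ax, ay, az], ...]}. A call has 1 to 20 rows; each row shifts and turns the pose as measured when the row begins, along the tool's axes as they then stand; what a row does not reach is not made up. A row lasts 1/8 s, in which the tool goes at most 62.5 mm and 10.7 degrees, less where a joint would pass 70% of its speed; a pose out of reach is approached as far as the arm can. A call is refused whole if a number of a shift passes 0.0625 or a number of a turn 0.188, either way. A call with a gripper value outside its range is refused whole. The fingers move at their own pace and stop on an object; the grip force is fixed at half the most. Time passes only in rows, so rows that do not move let the fingers close. It gives the time, the measured TCP pose, the force and the opening at its end, in the units of the state.
- env.get_obs(): the state, without advancing time (a new reading comes with each control period).
- env.read_camera(name): name is "scene" or "top"; returns a dict with "frame" (384x512x3 uint8, red, green, blue), "fx", "fy", "cx", "cy" (pixels), "dist" ([k1, k2, p1, p2, k3] as OpenCV has them; the pictures are not rectified), "rvec" (rotation vector, rad) and "tvec" (3), from world to camera coordinates, as OpenCV has them. Camera axes: x right, y down, z forward; pixel columns grow to the right and rows downward; lengths in m; the calibration is good to about 2 mm. A picture is of the moment at which its call begins. There is no depth.
- env.sign_off(): hands the job in, once; it reports no verdict.
The state is a dict: "time_s": time; "q": joint angles; "qvel": joint speeds; "tau": joint torques, N m; "tcp_pos": TCP position; "orientation": TCP orientation; "force": force on the tool from outside, world axes, zero at the start; "wrist_torque": the same for the moment, N m; "finger_gap": opening from 0.0 (shut) to 1.0 (fully open).
Only numpy, scipy, OpenCV 4.12 (cv2) and the standard library are available. Lean on these libraries where they do the work, as an engineer would, in place of code of your own. Each camera call takes 0.05 s, during which the arm holds its last target.

## Working session

There is one attempt and no reset: what is moved stays moved. The work goes in short steps, Python scripts to look and compute and a tool call to move; the robot and the scene stay as the last step left them, time stands still between calls to the robot, and variables do not carry over. Pictures are saved under pics/ and viewed, and the job is handed in when it is done.

Besides the shell and the picture viewer there is one more tool, called after ">>>" by a JSON object that holds its "method" and its "body". drive_tool: Moves the arm, as the interface text tells. Its arguments: {"type":"object","properties":{"claw":{"type":"array","items":{"type":"number"}},"linear":{"type":"array","items":{"type":"array","items":{"type":"number"}}},"turn":{"type":"array","items":{"type":"array","items":{"type":"number"}}}},"required":["claw","linear","turn"]}

```bash
mkdir -p pics; python3 - <<'E'
from rig import env
import cv2,pickle
o=env.get_obs();print(o)
d={}
for n in("scene","top"):
    c=env.read_camera(n);d[n]=c
    cv2.imwrite(f"pics/{n}0.png",cv2.resize(c["frame"][:,:,::-1],(800,600),interpolation=cv2.INTER_CUBIC))
    print(n,{k:v for k,v in c.items() if k!="frame"})
pickle.dump(d,open("d0.pkl","wb"))
E
```

```text
{'time_s': 0.0, 'q': array([66.11387386, 27.37572099,  1.27842648, 89.17914822, -0.66020156,
       63.5574004 , -4.7610276 ]), 'qvel': array([ 0.02865963, -0.00969356, -0.10890074, -0.00479404, -0.02939344,
        0.01355218,  0.01758086]), 'tau': array([-1.21029858e-03, -5.96451902e+01,  1.60721295e+00, -2.81200737e+01,
        1.24255262e-02,  9.34130891e-03,  8.16309034e-05]), 'tcp_pos': array([ 0.20496294, -0.64250018,  0.23031989]), 'orientation': array([[ 9.52689437e-01,  3.03944743e-01, -6.54785695e-04],
       [ 3.03945431e-01, -9.52687906e-01,  1.71117537e-03],
       [-1.03703653e-04, -1.82923783e-03, -9.99998322e-01]]), 'force': array([ 1.07286916, -0.49752733,  0.72787865]), 'wrist_torque': array([ 0.03142357, -0.0245768 , -0.05075617]), 'finger_gap': 1.0034734912131624}
scene {'fx': 368.5871561287232, 'fy': 368.5871561287232, 'cx': 255.8910299187221, 'cy': 194.43862066694592, 'dist': array([0.0176917, 0.       , 0.       , 0.       , 0.       ]), 'rvec': array([ 0.28900918,  2.85529139, -1.13036932]), 'tvec': array([ 0.5418625 , -0.01844431,  1.15300443])}
top {'fx': 384.11211232250923, 'fy': 384.11211232250923, 'cx': 252.47358554404232, 'cy': 189.172508813317, 'dist': array([0.0029316, 0.       , 0.       , 0.       , 0.       ]), 'rvec': array([ 2.22196478, -2.17351312,  0.05489419]), 'tvec': array([-0.00738935,  0.5363808 ,  1.21897791])}
```

View pics/scene0.png

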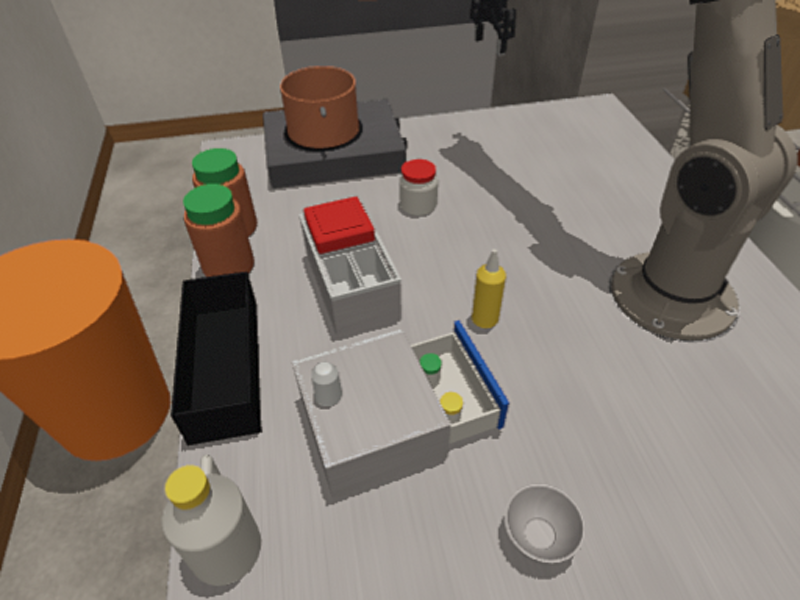

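View pics/top0.png

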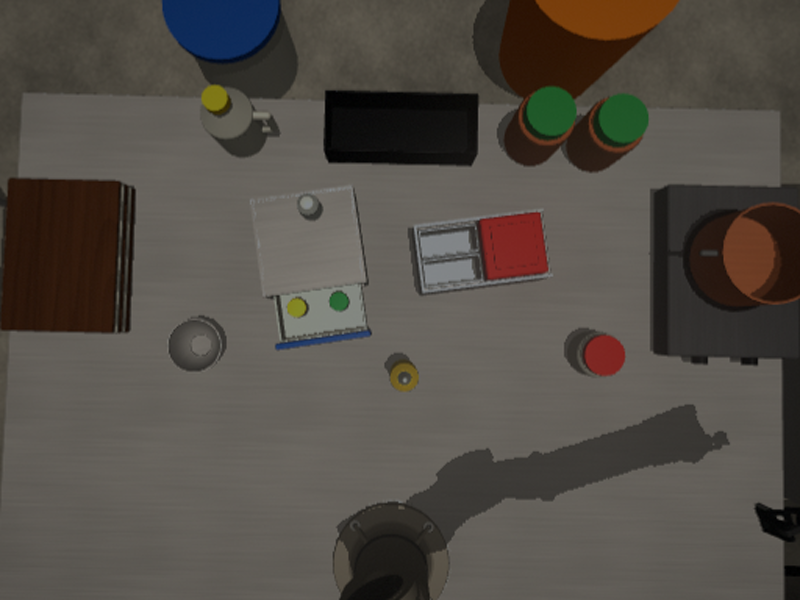

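The top view has the drawer open at about (320,315) and the cover at about (515,245), on the well's right (deck) half. The bottle is at (403,377), the tub at (600,355), the bowl at (195,345), and the gripper at far right. Next I'll measure these positions.

```bash
cat > h.py <<'E'
import numpy as np,cv2
def ray(c,uv):
    K=np.array([[c["fx"],0,c["cx"]],[0,c["fy"],c["cy"]],[0,0,1.]])
    p=cv2.undistortPoints(np.array(uv,float).reshape(-1,1,2),K,c["dist"]).reshape(-1,2)
    R=cv2.Rodrigues(c["rvec"])[0]
    d=np.c_[p,np.ones(len(p))]@R
    return -R.T@c["tvec"],d
def plane(c,uv,z):
    o,d=ray(c,uv); return o+d*((z-o[2])/d[:,2])[:,None]
def mask(c,lo,hi,roi=None):
    h=cv2.cvtColor(c["frame"],cv2.COLOR_RGB2HSV)
    m=cv2.inRange(h,lo,hi)
    if roi:
        q=np.zeros_like(m);x0,y0,x1,y1=roi;q[y0:y1,x0:x1]=m[y0:y1,x0:x1];m=q
    return m
def big(m):
    cs,_=cv2.findContours(m,cv2.RETR_EXTERNAL,cv2.CHAIN_APPROX_NONE)
    return max(cs,key=cv2.contourArea)
E
python3 - <<'E'
import pickle
from h import *
np.set_printoptions(precision=4,suppress=True)
d=pickle.load(open("d0.pkl","rb"));t=d["top"];s=d["scene"]
def rect(c,m,z):
    b=big(m); P=plane(c,b.reshape(-1,2),z)[:,:2].astype(np.float32)
    r=cv2.minAreaRect(P); return r,cv2.boxPoints(r)
B=((105,120,40),(130,255,255));Rd=((0,150,60),(8,255,255))
print("blue top",*rect(t,mask(t,*B,(170,200,245,230)),.089))
print("blue scene",*rect(s,mask(s,*B),.089))
print("red top",*rect(t,mask(t,*Rd,(300,130,360,185)),.138))
print("red scene",*rect(s,mask(s,*Rd,(190,120,242,165)),.14))
print("tub",*rect(t,mask(t,*Rd,(365,205,410,245)),.1))
print("bottle",*rect(t,mask(t,(18,120,60),(32,255,255),(245,225,272,255)),.13))
for n,uv,z in(("unit L-back,R-back,R-front,L-front",[(250,200),(353,187),(367,284),(264,297)],.1),("well FL,BL,BR,FR",[(421,293),(414,227),(542,210),(551,275)],.11),("bowl",[(196,345)],.05),("shaker",[(308,205)],.17)):
    print(n,plane(t,np.array(uv)*.64,z)[:,:2].tolist())
E
python3 - <<'E'
import cv2
a=cv2.imread('pics/top0.png')[150:420,150:650]
cv2.imwrite('pics/z0.png',cv2.resize(cv2.convertScaleAbs(a,alpha=1.8),(800,432)))
E
```

```text
blue top ((0.44558924436569214, 0.14157462120056152), (0.00931108370423317, 0.18163232505321503), 9.543840408325195) [[0.4259 0.2304]
 [0.4561 0.0512]
 [0.4652 0.0528]
 [0.4351 0.2319]]
blue scene ((0.4488927125930786, 0.1601228266954422), (0.029103007167577744, 0.21526990830898285), 4.25712251663208) [[0.4264 0.2664]
 [0.4424 0.0517]
 [0.4714 0.0539]
 [0.4554 0.2685]]
red top ((0.6290777921676636, -0.2126140296459198), (0.11234621703624725, 0.11312658339738846), 8.68581485748291) [[ 0.565  -0.1652]
 [ 0.5821 -0.277 ]
 [ 0.6931 -0.26  ]
 [ 0.6761 -0.1482]]
red scene ((0.631983757019043, -0.19184575974941254), (0.1136585921049118, 0.14140132069587708), 8.343473434448242) [[ 0.5655 -0.1301]
 [ 0.586  -0.27  ]
 [ 0.6985 -0.2536]
 [ 0.678  -0.1136]]
tub ((0.4287046194076538, -0.39554333686828613), (0.07095815241336823, 0.07439179718494415), 1.264439344406128) [[ 0.3924 -0.3591]
 [ 0.3941 -0.4335]
 [ 0.465  -0.4319]
 [ 0.4634 -0.3576]]
bottle ((0.38304072618484497, -0.016054295003414154), (0.04875648394227028, 0.049031443893909454), 1.2523901462554932) [[ 0.3581  0.0079]
 [ 0.3592 -0.0411]
 [ 0.4079 -0.04  ]
 [ 0.4069  0.009 ]]
unit L-back,R-back,R-front,L-front [[0.7098202943556076, 0.2860186576713151], [0.7395096492663518, 0.08893099664200241], [0.5531818171369461, 0.05749157414641565], [0.524011167238781, 0.2531253194751172]]
well FL,BL,BR,FR [[0.5377252388559063, -0.045463088609175355], [0.6630571472565352, -0.029659139382680007], [0.7010669155424977, -0.27270379431320657], [0.5773112683811166, -0.2910296009907597]]
bowl [[0.4279635623106658, 0.39538425214877515]]
shaker [[0.6888465355852342, 0.16411440802519503]]
```

View pics/z0.png

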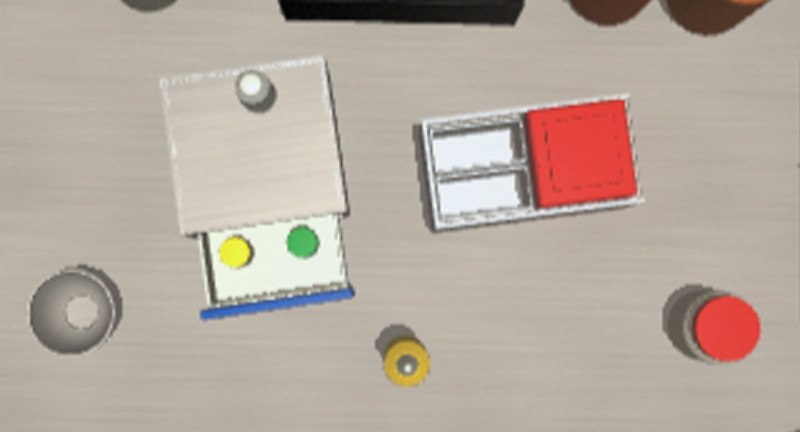

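>>> {"method": "drive_tool", "body": {"claw": [1,1,1,1,1,1,1,1,1,1,1,1,1,1,1,1], "linear": [[0,0,0],[0.035,-0.018,0],[0.035,-0.018,0],[0.035,-0.018,0],[0.035,-0.018,0],[0.035,-0.018,0],[0.035,-0.018,0],[0.035,-0.018,0],[0.035,-0.018,0],[0.035,-0.018,0],[0.035,-0.018,0],[0.035,-0.018,0],[0.035,-0.018,0],[0.035,-0.018,0],[0,0,0],[0,0,0]], "turn": [[0,0,0.154],[0,0,0],[0,0,0],[0,0,0],[0,0,0],[0,0,0],[0,0,0],[0,0,0],[0,0,0],[0,0,0],[0,0,0],[0,0,0],[0,0,0],[0,0,0],[0,0,0],[0,0,0]]}}

```text
time_s: 2.1
tcp_pos: [0.6285, -0.3318, 0.2203]
orientation: [[0.989, 0.146, -0.013], [0.146, -0.989, 0.011], [-0.011, -0.013, -1.0]]
force: [-1.6, -0.4, -0.2]
finger_gap: -0.0
```

```bash
python3 - <<'E'
from rig import env
import numpy as np,cv2
np.set_printoptions(precision=4,suppress=True)
o=env.get_obs();R=o["orientation"];p=o["tcp_pos"]
print(o["time_s"],p,R,env.hold_point_z,o["finger_gap"],o["force"])
print("to approach",R.T@(np.array([.646,-.319,.118])-p))
c=env.read_camera("scene")
cv2.imwrite("pics/s1.png",cv2.resize(c["frame"][:,:,::-1],(800,600)))
E
```

```text
2.1 [ 0.6285 -0.3318  0.2203] [[ 0.9892  0.1458 -0.0132]
 [ 0.1459 -0.9892  0.0115]
 [-0.0114 -0.0133 -0.9998]] -0.0187 -7.158399031265477e-05 [-1.5864 -0.3571 -0.212 ]
to approach [ 0.0204 -0.0088  0.1022]
```

View pics/s1.png

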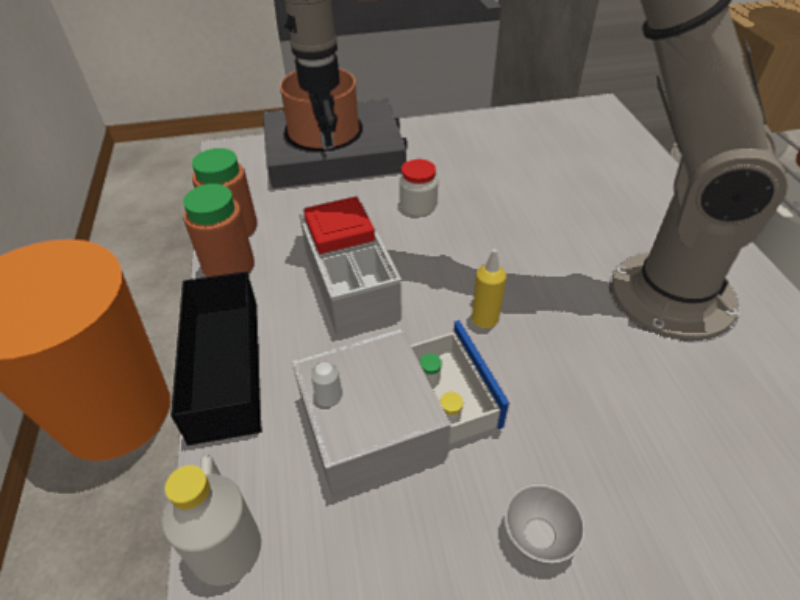

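The fingers are shut and sit just right of the cover, at about (328,145) in the scene view. Nothing has been disturbed. I'll descend next.

>>> {"method": "drive_tool", "body": {"claw": [1,1,1,1,1,1,1,1], "linear": [[0.005,0,0.02],[0.005,0,0.02],[0.005,0,0.02],[0.005,0,0.02],[0.001,0,0.015],[0,0,0.004],[0,0,0],[0,0,0]], "turn": [[0,0,0],[0,0,0],[0,0,0],[0,0,0],[0,0,0],[0,0,0],[0,0,0],[0,0,0]]}}

```text
time_s: 3.15
tcp_pos: [0.6464, -0.3293, 0.1123]
orientation: [[0.99, 0.142, -0.016], [0.142, -0.99, 0.012], [-0.014, -0.015, -1.0]]
force: [0.2, 0.7, 0.2]
finger_gap: -0.003
```

```bash
python3 - <<'E'
from rig import env
import numpy as np,cv2
np.set_printoptions(precision=4,suppress=True)
o=env.get_obs();R=o["orientation"];p=o["tcp_pos"]
print(o["time_s"],p,R,o["force"])
print("to face",R.T@(np.array([.638,-.270,.118])-p))
for n in("scene","top"):
    c=env.read_camera(n)
    f=c["frame"][:,:,::-1]; f=f[60:220,120:320] if n=="scene" else f[100:260,240:440]
    cv2.imwrite(f"pics/{n}2.png",cv2.convertScaleAbs(cv2.resize(f,(700,560)),alpha=1.0 if n=="scene" else 1.8))
E
```

```text
3.15 [ 0.6464 -0.3293  0.1123] [[ 0.9897  0.142  -0.0163]
 [ 0.1422 -0.9898  0.0123]
 [-0.0143 -0.0145 -0.9998]] [0.1673 0.6948 0.2405]
to face [ 0.     -0.0599 -0.0049]
```

View pics/scene2.png

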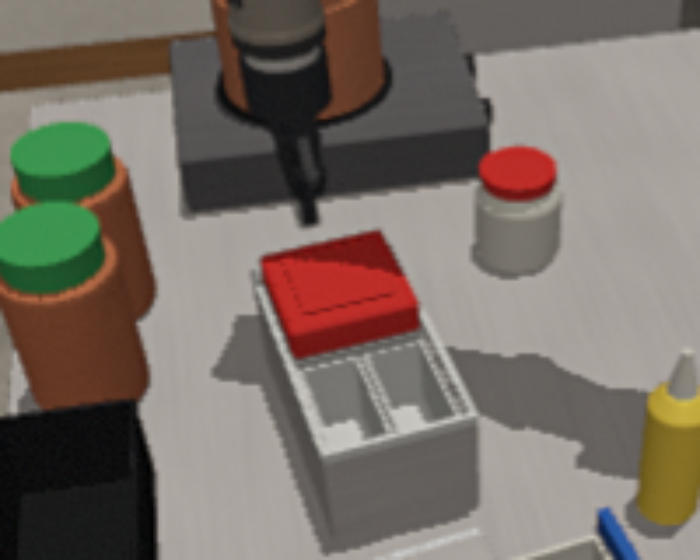

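View pics/top2.png

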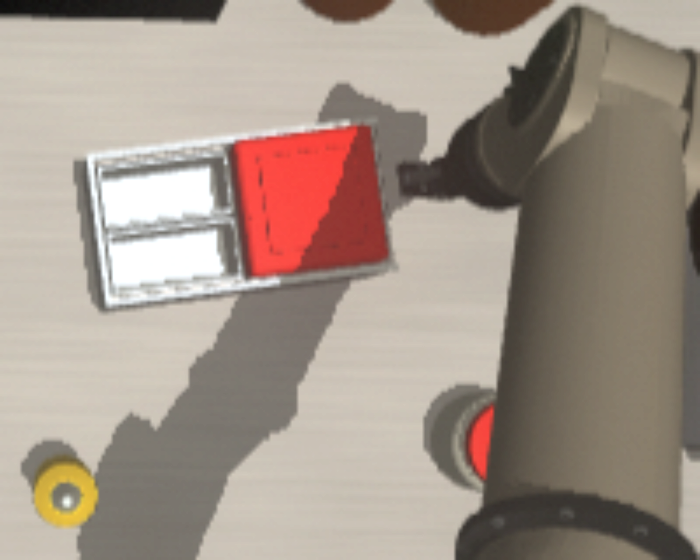

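>>> {"method": "drive_tool", "body": {"claw": [1,1,1,1,1,1], "linear": [[0,0,-0.006],[0,-0.01,0],[0,-0.01,0],[0,-0.006,0],[0,-0.003,0],[0,0,0]], "turn": [[-0.0145,0.0145,-0.012],[0,0,0],[0,0,0],[0,0,0],[0,0,0],[0,0,0]]}}

```text
time_s: 4.0
tcp_pos: [0.6425, -0.2978, 0.1205]
orientation: [[0.988, 0.156, 0.004], [0.156, -0.988, -0.001], [0.004, 0.002, -1.0]]
force: [0.7, 0.8, -0.3]
finger_gap: 0.0
```

>>> {"method": "drive_tool", "body": {"claw": [1,1,1,1,1,1,1,1,1,1,1,1], "linear": [[0,-0.003,0],[0,-0.003,0],[0,-0.003,0],[0,-0.003,0],[0,-0.003,0],[0,-0.004,0],[0,-0.004,0],[0,-0.004,0],[0,-0.004,0],[0,-0.004,0],[0,-0.004,0],[0,-0.004,0]], "turn": [[0,0,0],[0,0,0],[0,0,0],[0,0,0],[0,0,0],[0,0,0],[0,0,0],[0,0,0],[0,0,0],[0,0,0],[0,0,0],[0,0,0]]}}

```text
time_s: 5.5
tcp_pos: [0.6356, -0.2557, 0.1202]
orientation: [[0.988, 0.153, 0.005], [0.153, -0.988, -0.004], [0.005, 0.005, -1.0]]
force: [1.2, -2.1, -1.1]
finger_gap: 0.006
```

```bash
cat > look.py <<'E'
import sys
from rig import env
import numpy as np,cv2
from h import *
np.set_printoptions(precision=4,suppress=True)
o=env.get_obs();print(o["time_s"],o["tcp_pos"],o["force"],o["q"])
k=sys.argv[1]
for n in("scene","top"):
    c=env.read_camera(n)
    f=c["frame"][:,:,::-1]; f=f[90:330,130:400] if n=="scene" else f[80:280,90:370]
    cv2.imwrite(f"pics/{n}{k}.png",cv2.convertScaleAbs(cv2.resize(f,None,fx=2.4,fy=2.4),alpha=1.0 if n=="scene" else 1.8))
E
python3 look.py 3
```

```text
5.5 [ 0.6356 -0.2557  0.1202] [ 1.2184 -2.0545 -1.0988] [ 19.5016  34.3598  -4.1435  92.9731   3.1446  52.4133 -66.9977]
```

View pics/top3.png

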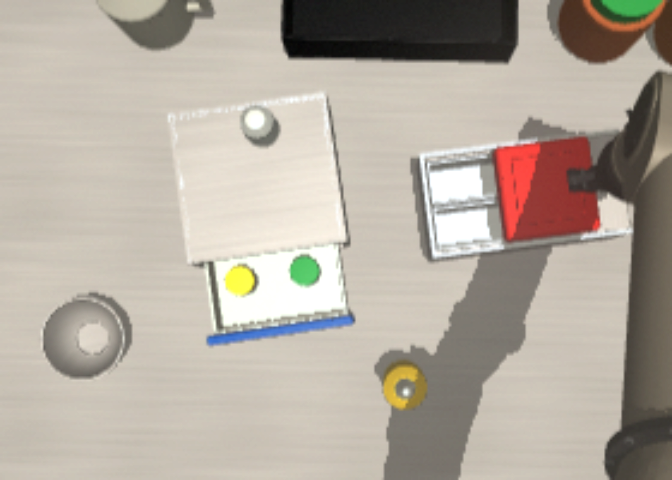

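View pics/scene3.png

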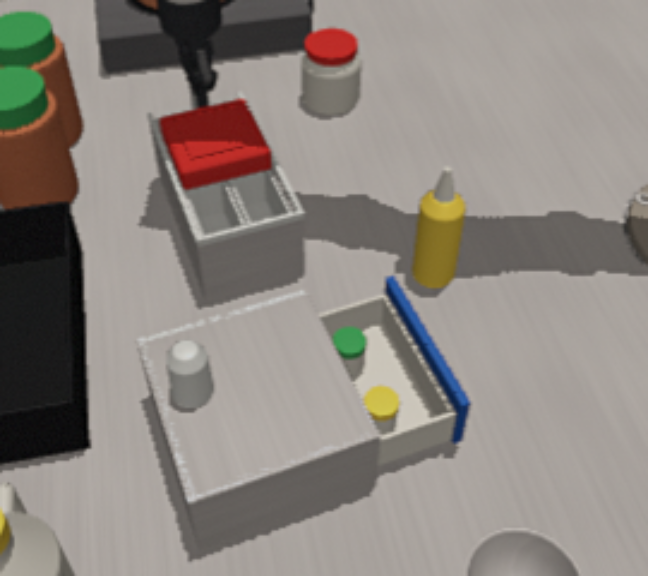

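The cover is sliding with about 2 N on the fingers, and everything else is unmoved. I'll carry on.

>>> {"method": "drive_tool", "body": {"claw": [1,1,1,1,1,1,1,1,1,1,1,1,1,1,1,1,1,1], "linear": [[0,-0.004,0],[0,-0.004,0],[0,-0.004,0],[0,-0.004,0],[0,-0.004,0],[0,-0.004,0],[0,-0.004,0],[0,-0.004,0],[0,-0.004,0],[0,-0.004,0],[0,-0.004,0],[0,-0.004,0],[0,-0.004,0],[0,-0.004,0],[0,-0.004,0],[0,-0.003,0],[0,-0.003,0],[0,-0.002,0]], "turn": [[0,0,0],[0,0,0],[0,0,0],[0,0,0],[0,0,0],[0,0,0],[0,0,0],[0,0,0],[0,0,0],[0,0,0],[0,0,0],[0,0,0],[0,0,0],[0,0,0],[0,0,0],[0,0,0],[0,0,0],[0,0,0]]}}

```text
time_s: 7.85
tcp_pos: [0.6245, -0.1837, 0.1202]
orientation: [[0.988, 0.154, 0.006], [0.154, -0.988, -0.004], [0.005, 0.005, -1.0]]
force: [2.4, -2.4, -0.4]
finger_gap: -0.001
```

```bash
python3 look.py 4
```

```text
7.85 [ 0.6245 -0.1837  0.1202] [ 2.3838 -2.41   -0.3918] [ 14.2406  31.535   -4.7427  98.0558   3.4714  50.1861 -73.1653]
```

View pics/top4.png

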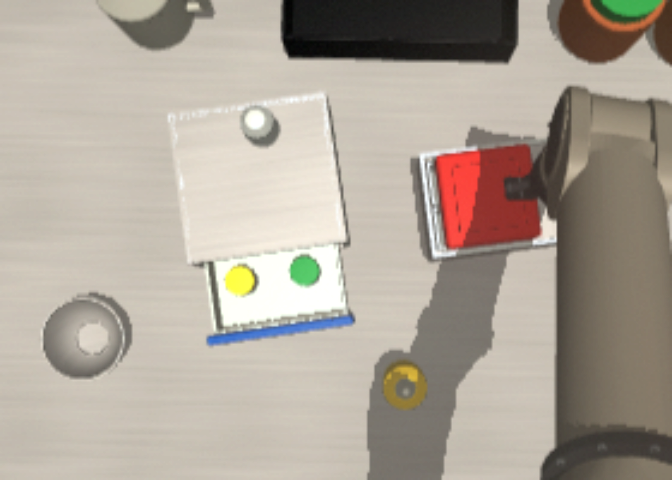

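>>> {"method": "drive_tool", "body": {"claw": [1,1,1,1,1,1], "linear": [[0,-0.002,0],[0,-0.002,0],[0,-0.002,0],[0,-0.002,0],[0,-0.002,0],[0,-0.002,0]], "turn": [[0,0,0],[0,0,0],[0,0,0],[0,0,0],[0,0,0],[0,0,0]]}}

```text
time_s: 8.7
tcp_pos: [0.6229, -0.1726, 0.1203]
orientation: [[0.988, 0.153, 0.007], [0.153, -0.988, -0.006], [0.006, 0.007, -1.0]]
force: [3.5, -6.4, -2.8]
finger_gap: 0.002
```

>>> {"method": "drive_tool", "body": {"claw": [1,1,1,1], "linear": [[0,-0.002,0],[0,-0.002,0],[0,-0.002,0],[0,-0.002,0]], "turn": [[0,0,0],[0,0,0],[0,0,0],[0,0,0]]}}

```text
time_s: 9.2
tcp_pos: [0.6228, -0.1728, 0.1204]
orientation: [[0.989, 0.147, 0.011], [0.148, -0.989, -0.016], [0.009, 0.017, -1.0]]
force: [3.5, -6.5, -1.6]
finger_gap: -0.002
```

The cover has stalled with the force up from 2.4 N to about 6.5 N. One slightly firmer nudge should confirm it is against the stop.

>>> {"method": "drive_tool", "body": {"claw": [1,1], "linear": [[0,-0.004,0],[0,-0.004,0]], "turn": [[0,0,0],[0,0,0]]}}

```text
time_s: 9.45
tcp_pos: [0.6227, -0.1728, 0.1206]
orientation: [[0.99, 0.142, 0.016], [0.143, -0.989, -0.025], [0.012, 0.027, -1.0]]
force: [4.8, -10.9, -4.1]
finger_gap: -0.001
```

```bash
python3 look.py 5
```

```text
9.45 [ 0.6227 -0.1728  0.1206] [  4.7719 -10.853   -4.1197] [ 12.35    30.7061  -4.1065  99.4882   4.4682  48.8451 -75.8853]
```

View pics/top5.png

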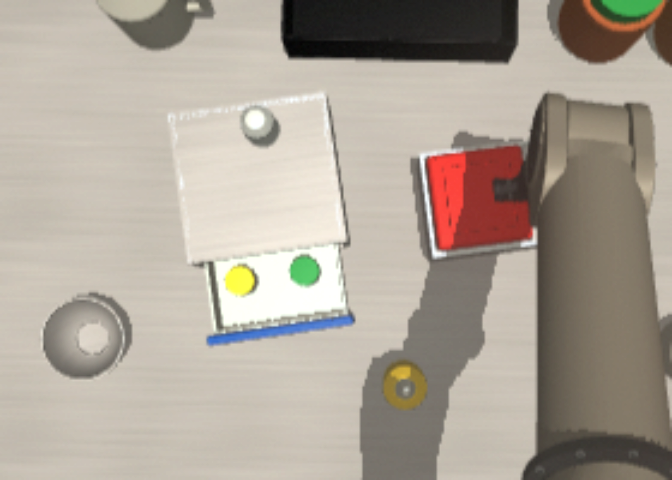

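The cover has closed against the left stop; the pans are covered. Backing off and rising.

>>> {"method": "drive_tool", "body": {"claw": [1,1,1,1,1,1,1,1,1], "linear": [[0,0.008,0],[0,0.012,0],[0,0.012,0],[0,0,-0.025],[0,0,-0.035],[0,0,-0.035],[0,0,-0.03],[0,0,-0.02],[0,0,0]], "turn": [[0,0,0],[0,0,0],[-0.026,-0.016,-0.01],[0,0,0],[0,0,0],[0,0,0],[0,0,0],[0,0,0],[0,0,0]]}}

```text
time_s: 10.68
tcp_pos: [0.6269, -0.196, 0.2692]
orientation: [[0.988, 0.157, -0.005], [0.157, -0.986, -0.055], [-0.013, 0.054, -0.998]]
force: [-0.8, -0.0, -0.8]
finger_gap: -0.002
```

```bash
python3 - <<'E'
from rig import env
import numpy as np
np.set_printoptions(precision=4,suppress=True)
o=env.get_obs();R=o["orientation"];p=o["tcp_pos"]
print(p,R,o["force"])
print(R.T@(np.array([.407,.156,.26])-p))
z=R[:,2];print("level turn",R.T@np.cross(z,[0,0,-1]),"yaw",np.degrees(np.arctan2(R[1,0],R[0,0])))
E
```

```text
[ 0.6269 -0.196   0.2692] [[ 0.9875  0.1575 -0.0049]
 [ 0.157  -0.9861 -0.0552]
 [-0.0135  0.0537 -0.9985]] [-0.7833 -0.0381 -0.7557]
[-0.1618 -0.3822 -0.0091]
level turn [0.0537 0.0135 0.    ] yaw 9.033390224938085
```

>>> {"method": "drive_tool", "body": {"claw": [1,1,1,1,1,1,1,1,1,1,1,1,1,1,1], "linear": [[0,0,0],[-0.0135,-0.032,0],[-0.0135,-0.032,0],[-0.0135,-0.032,0],[-0.0135,-0.032,0],[-0.0135,-0.032,0],[-0.0135,-0.032,0],[-0.0135,-0.032,0],[-0.0135,-0.032,0],[-0.0135,-0.032,0],[-0.0135,-0.032,0],[-0.0135,-0.032,0],[-0.0135,-0.032,0],[0,0,0],[0,0,0]], "turn": [[0.054,0.0135,0],[0,0,0],[0,0,0],[0,0,0],[0,0,0],[0,0,0],[0,0,0],[0,0,0],[0,0,0],[0,0,0],[0,0,0],[0,0,0],[0,0,0],[0,0,0],[0,0,0]]}}

```text
time_s: 12.55
tcp_pos: [0.3903, 0.166, 0.2533]
orientation: [[0.986, 0.163, -0.028], [0.163, -0.987, -0.007], [-0.029, 0.002, -1.0]]
force: [0.7, -1.0, -0.1]
finger_gap: -0.004
```

```bash
cat > m.py <<'E'
from rig import env
import numpy as np,sys
np.set_printoptions(precision=4,suppress=True)
o=env.get_obs();R=o["orientation"];p=o["tcp_pos"]
print(o["time_s"],p,o["force"],o["q"])
print("delta",R.T@(np.array([float(a) for a in sys.argv[1:4]])-p))
z=R[:,2];print("level turn",R.T@np.cross(z,[0,0,-1]),"yaw",np.degrees(np.arctan2(R[1,0],R[0,0])))
E
python3 m.py .407 .156 .06; python3 look.py 6
```

```text
12.55 [0.3903 0.166  0.2533] [ 0.7391 -0.9602 -0.1373] [ -11.4448    4.0405  -20.4198  117.6743    1.043    60.1305 -112.9874]
delta [0.0204 0.0122 0.1928]
level turn [ 0.0024  0.029  -0.    ] yaw 9.380207167327677
12.55 [0.3903 0.166  0.2533] [ 0.7391 -0.9602 -0.1373] [ -11.4448    4.0405  -20.4198  117.6743    1.043    60.1305 -112.9874]
```

View pics/scene6.png

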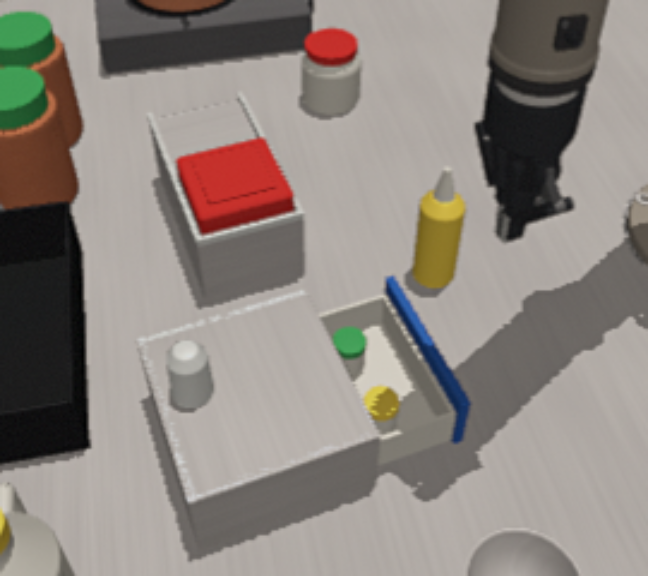

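View pics/top6.png

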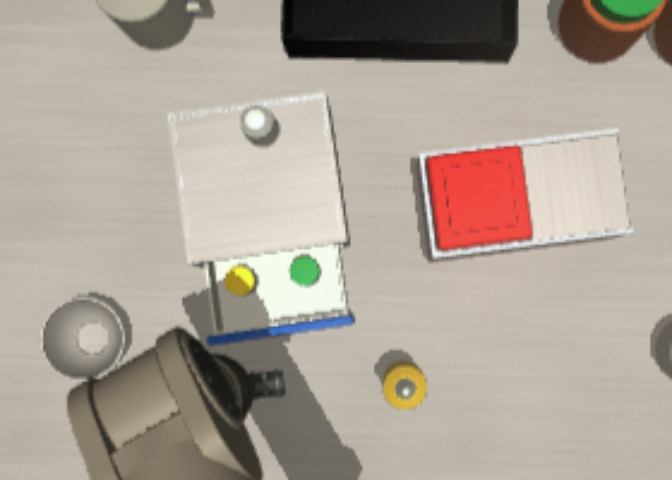

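The cover is fully left, against the stop. The fingers hover in front of the drawer, at about (505,235) in the scene crop, clear of the bottle and bowl. I'll descend in front of the face.

>>> {"method": "drive_tool", "body": {"claw": [1,1,1,1,1,1,1,1,1], "linear": [[0.004,0.004,0.02],[0.004,0.004,0.03],[0.003,0.002,0.03],[0.002,0,0.03],[0,0,0.03],[0,0,0.025],[0,0,0.015],[0,0,0.005],[0,0,0]], "turn": [[0,0.029,0.01],[0,0,0],[0,0,0],[0,0,0],[0,0,0],[0,0,0],[0,0,0],[0,0,0],[0,0,0]]}}

```text
time_s: 13.78
tcp_pos: [0.411, 0.1497, 0.0624]
orientation: [[0.991, 0.136, 0.004], [0.136, -0.991, -0.004], [0.003, 0.004, -1.0]]
force: [-0.2, -0.0, -0.3]
finger_gap: -0.0
```

```bash
python3 m.py .437 .160 .06; python3 look.py 7
```

```text
13.775 [0.411  0.1497 0.0624] [-0.1572 -0.0345 -0.2823] [ -14.0319   21.3108  -16.7783  127.6656   11.8703   32.3294 -121.9618]
delta [ 0.0271 -0.0066  0.0024]
level turn [ 0.0042 -0.0032  0.    ] yaw 7.822496896454489
13.775 [0.411  0.1497 0.0624] [-0.1572 -0.0345 -0.2823] [ -14.0319   21.3108  -16.7783  127.6656   11.8703   32.3294 -121.9618]
```

View pics/scene7.png

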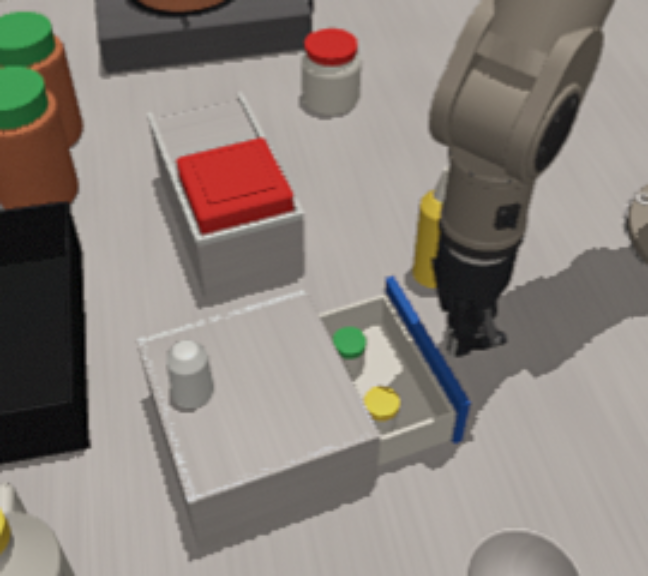

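View pics/top7.png

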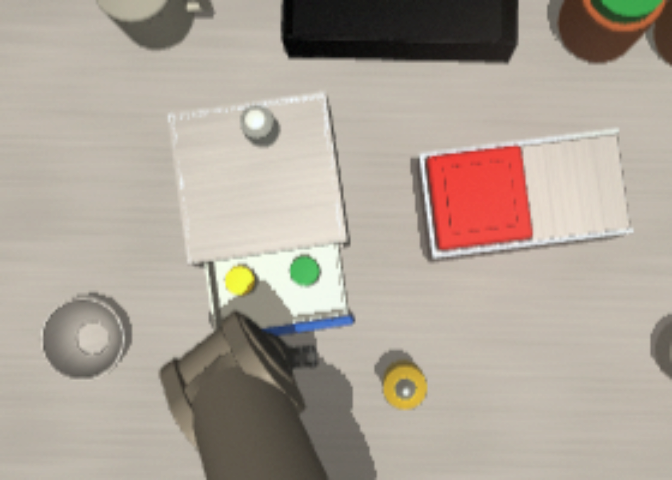

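The fingertips are in front of the face at mid-panel height, clear of the jars. I'll start a gentle push.

>>> {"method": "drive_tool", "body": {"claw": [1,1,1,1,1,1,1,1,1,1,1,1,1,1], "linear": [[0.003,0,0.002],[0.003,0,0],[0.002,0,0],[0.002,0,0],[0.002,0,0],[0.002,0,0],[0.002,0,0],[0.002,0,0],[0.002,0,0],[0.003,0,0],[0.003,0,0],[0.003,0,0],[0.003,0,0],[0.003,0,0]], "turn": [[0,0,-0.015],[0,0,0],[0,0,0],[0,0,0],[0,0,0],[0,0,0],[0,0,0],[0,0,0],[0,0,0],[0,0,0],[0,0,0],[0,0,0],[0,0,0],[0,0,0]]}}

```text
time_s: 15.62
tcp_pos: [0.4477, 0.1562, 0.0621]
orientation: [[0.988, 0.153, 0.005], [0.153, -0.988, -0.003], [0.004, 0.004, -1.0]]
force: [-2.2, 0.9, 1.8]
finger_gap: 0.0
```

```bash
python3 m.py .524 .175 .06; python3 look.py 8
```

```text
15.625 [0.4477 0.1562 0.0621] [-2.2463  0.8637  1.8115] [ -13.1678   23.8912  -16.4897  123.1145   12.2809   34.323  -119.6754]
delta [ 0.0783 -0.0069  0.0024]
level turn [ 0.0038 -0.0044  0.    ] yaw 8.809842304246644
15.625 [0.4477 0.1562 0.0621] [-2.2463  0.8637  1.8115] [ -13.1678   23.8912  -16.4897  123.1145   12.2809   34.323  -119.6754]
```

View pics/scene8.png

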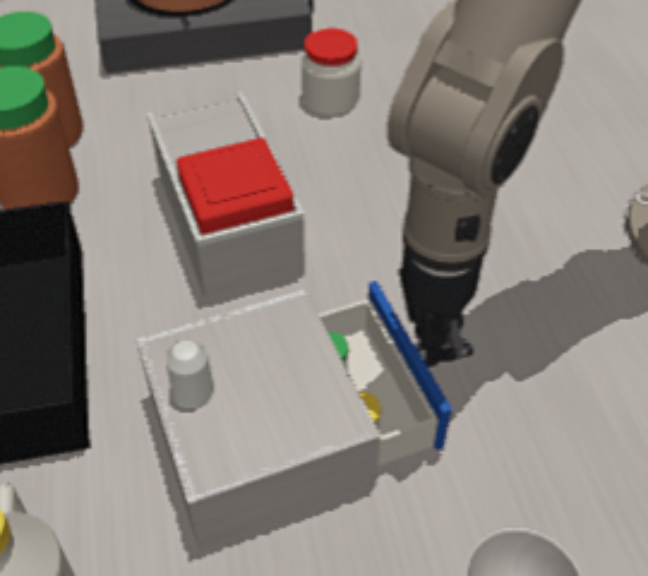

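The drawer is sliding in at about 2 N with the jars standing. Continuing.

>>> {"method": "drive_tool", "body": {"claw": [1,1,1,1,1,1,1,1,1,1,1,1,1,1,1,1], "linear": [[0.003,0,0],[0.003,0,0],[0.003,0,0],[0.003,0,0],[0.003,0,0],[0.003,0,0],[0.003,0,0],[0.003,0,0],[0.003,0,0],[0.003,0,0],[0.003,0,0],[0.003,0,0],[0.003,0,0],[0.003,0,0],[0.003,0,0],[0.002,0,0]], "turn": [[0,0,0],[0,0,0],[0,0,0],[0,0,0],[0,0,0],[0,0,0],[0,0,0],[0,0,0],[0,0,0],[0,0,0],[0,0,0],[0,0,0],[0,0,0],[0,0,0],[0,0,0],[0,0,0]]}}

```text
time_s: 17.73
tcp_pos: [0.4971, 0.1644, 0.0621]
orientation: [[0.988, 0.154, 0.005], [0.154, -0.988, -0.002], [0.004, 0.003, -1.0]]
force: [-2.9, 1.4, 0.7]
finger_gap: 0.002
```

```bash
python3 m.py .524 .175 .06; python3 look.py 9
```

```text
17.725 [0.4971 0.1644 0.0621] [-2.8586  1.3843  0.6633] [ -12.4112   27.3505  -15.935   116.7284   12.4221   37.3059 -117.7169]
delta [ 0.0282 -0.0063  0.0022]
level turn [ 0.0032 -0.0042 -0.    ] yaw 8.840361311912861
17.725 [0.4971 0.1644 0.0621] [-2.8586  1.3843  0.6633] [ -12.4112   27.3505  -15.935   116.7284   12.4221   37.3059 -117.7169]
```

View pics/scene9.png

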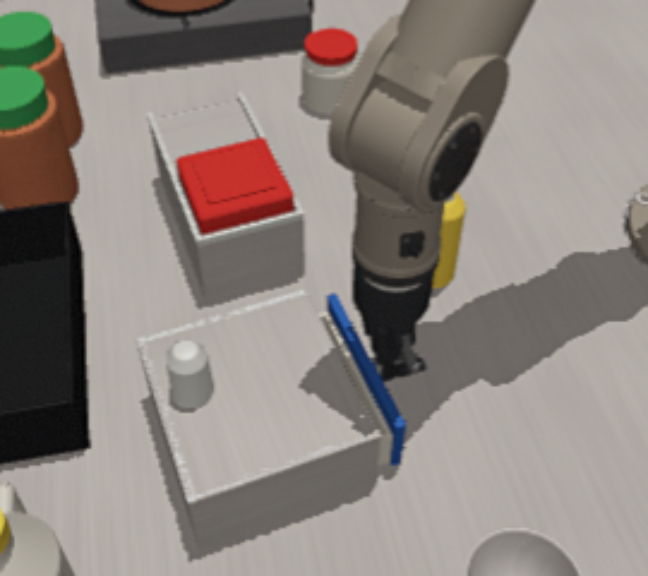

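About 15 mm is left. I'll finish slowly.

>>> {"method": "drive_tool", "body": {"claw": [1,1,1,1,1,1,1], "linear": [[0.002,0,0],[0.002,0,0],[0.002,0,0],[0.002,0,0],[0.002,0,0],[0.002,0,0],[0.002,0,0]], "turn": [[0,0,0],[0,0,0],[0,0,0],[0,0,0],[0,0,0],[0,0,0],[0,0,0]]}}

```text
time_s: 18.7
tcp_pos: [0.5116, 0.1666, 0.0621]
orientation: [[0.988, 0.154, 0.004], [0.154, -0.988, -0.003], [0.004, 0.003, -1.0]]
force: [-2.0, 1.5, 0.3]
finger_gap: -0.003
```

>>> {"method": "drive_tool", "body": {"claw": [1,1,1,1], "linear": [[0.002,0,0],[0.002,0,0],[0.002,0,0],[0.002,0,0]], "turn": [[0,0,0],[0,0,0],[0,0,0],[0,0,0]]}}

```text
time_s: 19.2
tcp_pos: [0.5177, 0.1676, 0.0619]
orientation: [[0.988, 0.154, -0.0], [0.154, -0.988, -0.004], [-0.001, 0.004, -1.0]]
force: [-11.5, 0.0, 9.3]
finger_gap: 0.002
```

>>> {"method": "drive_tool", "body": {"claw": [1,1], "linear": [[0.002,0,0],[0.002,0,0]], "turn": [[0,0,0],[0,0,0]]}}

```text
time_s: 19.45
tcp_pos: [0.5175, 0.1675, 0.0616]
orientation: [[0.988, 0.155, -0.008], [0.155, -0.988, -0.008], [-0.009, 0.006, -1.0]]
force: [-9.7, 0.7, 6.9]
finger_gap: -0.004
```

```bash
python3 m.py .524 .175 .06; python3 look.py 10
```

```text
19.45 [0.5175 0.1675 0.0616] [-9.7106  0.6774  6.9429] [ -12.1282   29.1593  -15.7853  113.4501   12.3008   39.5778 -116.701 ]
delta [ 0.0076 -0.0064  0.0015]
level turn [0.0062 0.0091 0.    ] yaw 8.91454408817908
19.45 [0.5175 0.1675 0.0616] [-9.7106  0.6774  6.9429] [ -12.1282   29.1593  -15.7853  113.4501   12.3008   39.5778 -116.701 ]
```

View pics/scene10.png

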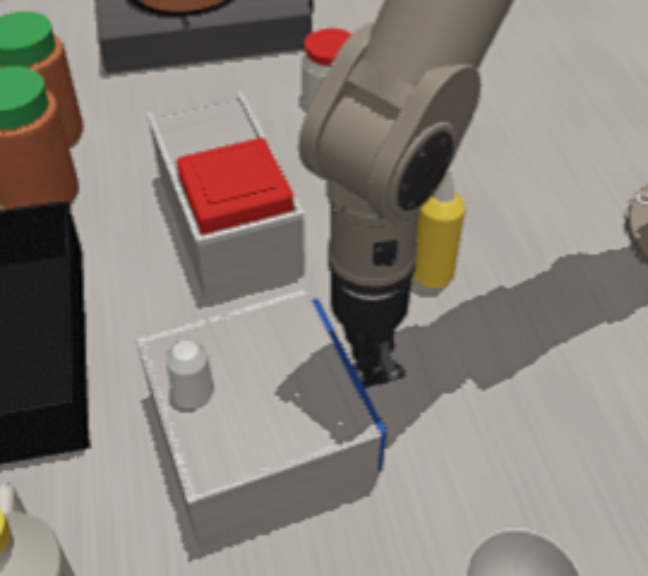

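The drawer is home, with the blue front flush against the casing. Backing off and rising clear.

>>> {"method": "drive_tool", "body": {"claw": [1,1,1,1,1,1,1,1,1,1,1], "linear": [[-0.004,0,0],[-0.008,0,0],[-0.012,0,0],[-0.015,0,0],[-0.015,0,0],[0,0,-0.03],[0,0,-0.04],[0,0,-0.04],[0,0,-0.04],[0,0,-0.04],[0,0,0]], "turn": [[0,0,0],[0,0,0],[0,0,0],[0,0,0],[0,0,0],[0,0,0],[0,0,0],[0,0,0],[0,0,0],[0,0,0],[0,0,0]]}}

```text
time_s: 20.92
tcp_pos: [0.4573, 0.158, 0.2571]
orientation: [[0.988, 0.155, -0.007], [0.155, -0.988, -0.01], [-0.008, 0.009, -1.0]]
force: [-0.2, 0.3, 0.2]
finger_gap: 0.002
```

```bash
python3 look.py 11; python3 - <<'E'
import pickle
from h import *
from rig import env
np.set_printoptions(precision=4,suppress=True)
d=pickle.load(open("d0.pkl","rb"));t=env.read_camera("top")
print(env.get_obs()["force"])
def rect(c,m,z):
    P=plane(c,big(m).reshape(-1,2),z)[:,:2].astype(np.float32);return cv2.minAreaRect(P)
print("blue",rect(t,mask(t,(105,120,40),(130,255,255),(160,150,245,230)),.089))
print("red",rect(t,mask(t,(0,150,60),(8,255,255),(255,130,360,185)),.138))
for c in(d["top"],t):
    print("tub",rect(c,mask(c,(0,150,60),(8,255,255),(365,205,410,245)),.1)[0])
    print("bottle",rect(c,mask(c,(18,120,60),(32,255,255),(245,225,272,255)),.13)[0])
E
```

```text
20.925 [0.4573 0.158  0.2571] [-0.1798  0.2768  0.2256] [  -8.9602    9.2384  -19.6712  111.3164    3.9284   60.6576 -111.4256]
[-0.0597 -0.8916 -0.2875]
blue ((0.5373221039772034, 0.14418908953666687), (0.012371527031064034, 0.15729840099811554), 9.421284675598145)
red ((0.6120538115501404, -0.10008341073989868), (0.11234410107135773, 0.11397989094257355), 8.59579086303711)
tub (0.4287046194076538, -0.39554333686828613)
bottle (0.38304072618484497, -0.016054295003414154)
tub (0.4287046194076538, -0.39554333686828613)
bottle (0.38304072618484497, -0.016054295003414154)
```

View pics/scene11.png

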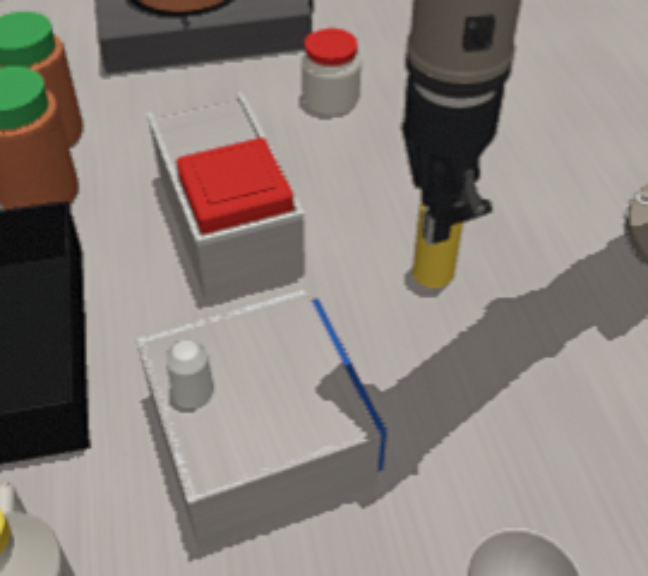

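View pics/top11.png

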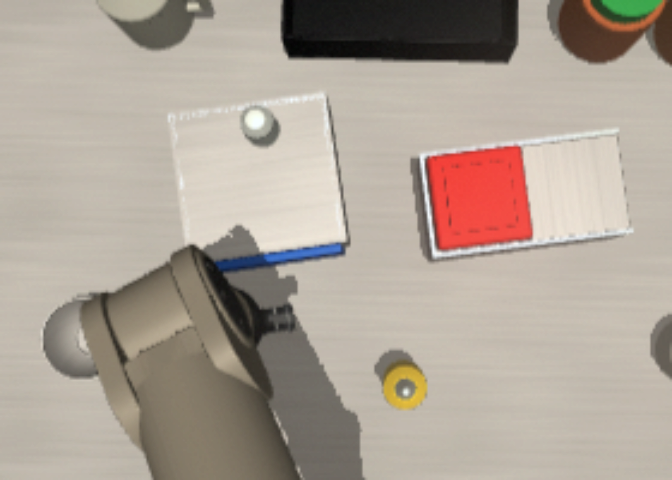

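```bash
python3 -c "
from rig import env
print(env.sign_off())"
```

```text
the job is handed in; nothing more can be done
None
```

The red cover and the blue drawer are both pushed home, and the job was handed in at about 21 s of the 54 s allowed. I did the cover first, then the drawer, each from outside with the shut fingertips at roughly 15–30 mm/s.

- **Cover:** it slid about 114 mm and stalled on its left end stop, with the force rising from about 2 N to 11 N and no further movement. The last picture puts its centre 64 mm from the well's left edge, where about 63 mm is expected when shut.
- **Drawer:** it went in about 90 mm and stalled at about 10–12 N. The blue front is flush with the casing in both views.
- **Jars:** they were standing when last visible, part-way through the push. With the drawer shut they can't be seen, so I couldn't check them at the end.
- **Everything else:** the bottle and tub measure exactly where they started, and the shaker looks unmoved. The arm partly hid the bowl in the last top view, but what shows has not moved.
- **At hand-in:** the arm was clear at 0.26 m height, with only sensor noise (under 1 N) on the wrist. No check failed or disagreed.

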